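Index the tasting glass to the next station of the viewing stage

TASK

Slide the white divider plate up out of its blue slot on the viewing stage and stand it upright, fully down, in the slot of the wooden stand, and let go of it. Then pull up the red lock knob, slide the blue section with the tasting glass one hole along its tube towards the light box, push the knob fully home there so that the pin locks in that next hole, and finish while still gripping the knob and holding it down (its spring lifts the pin if you let go). Leave all the other bottles and glassware standing where they are.

Things in the scene. Friction and masses are not known exactly. Their poses are not given: they have to be found in the camera images.
- stage: viewing stage, fixed: white base 170 x 390 x 10 mm, origin at the centre of its underside. Its y axis runs along the aluminium tube (30 mm square, top 62 mm above the table, centred on stage x = +50) towards the light box (100 x 22 mm, 130 mm high, at stage x = -30, y = +172 mm). Lock holes in the tube's top at stage y = -110, -50, +10, +70 mm, each 11 mm long, marked by red ticks on the base
- next_hole (a point): mouth of the next lock hole, fixed on the stage: stage x = +50, y = +10 mm, 62 mm above the table; axes as the stage's
- slot (a point): middle of the floor of the blue divider slot on the stage (10 mm above the table, at stage x = -30, y = +10 mm); the slot's length is along stage x, outside 94 x 23 mm, its top 36 mm above the table
- divider: white acrylic divider plate with orange top edge, 80 mm wide (its x), 8 mm thick (its y), 140 mm tall (its z), about 0.11 kg, loose, origin at the centre of its bottom edge. It starts upright in the blue slot (1.5 mm of play to each side), its x along the stage's x, its top 150 mm above the table, and stands in the way of the tasting glass
- stand: wooden storage stand, fixed, base 125 x 74 mm, origin at the centre of its underside. One slot along its x axis through its centre: floor 8 mm above the table, 14 mm wide (y), 88 mm long between end blocks (x), straight walls up to 36 mm, then lips flaring outward up to 49 mm (about 40 mm wide overall)
- section_mid (a point): centre of the top of the blue section, 74 mm above the table: a sleeve 46 mm wide, 60 mm long along the tube, under the knob; axes as the stage's, moves with joint section. 80 mm from it towards stage -x it carries a tasting glass fixed in a holder 52 mm across, glass top 112 mm above the table
- section (a joint): travel of the blue section along the stage's +y (towards the light box), m: 0 = its starting hole (stage y = -50 mm), 0.060 = the next hole, 0.120 = the one after and the end of travel; -0.060 the other end. About 1.5 mm of play either way in a hole; about 2.5 N of friction
- knob_top (a point): centre of the top of the red lock knob (round, upright, 26 mm across, 30 mm tall, black band round its middle), above the tube's middle line; moves with section and plunger. Its top is 118 mm above the table when home, about 124 mm at rest
- plunger (a joint): height of the lock knob and its pin, m: 0 = fully home (hard stop); about 0.006 = where its spring rests it untouched (pin still in the hole, section locked); above 0.014 = pin clear, section can slide; 0.022 = top stop. Spring 0.8 N per mm: about 5 N hold it home, 10 N hold it at 0.018. Between holes the pin lands on the tube and cannot go home
- bottle_red: clear plastic sample bottle with red cap, 60 mm across, 165 mm tall; loose bystander, origin at the centre of its underside
- bottle_white: clear plastic sample bottle with white cap, 60 mm across, 165 mm tall; loose bystander, origin at the centre of its underside
- bottle_blue: glass bottle with blue cap, 72 mm across, 150 mm tall; loose bystander, origin at the centre of its underside
- vial: small amber vial with white cap, 25 mm across, 59 mm tall, standing on the stage's base plate between the divider and the light box; loose bystander, origin at the centre of its underside
- beaker: open glass beaker, 70 mm across, 85 mm tall; loose bystander, origin at the centre of its underside
- tasting_glass: stemmed tasting glass, 44 mm across, 70 mm tall; loose bystander, origin at the centre of its underside
- jar: small jar with black cap, 52 mm across, 60 mm tall; loose bystander, origin at the centre of its underside
Not all that is in view belongs to the job. There is more than one size of the divider; the one meant has the size given above.

How it is judged:
By the outcome, as a careful person would: the job done as asked, in the order asked, and still so for the second after the job is handed in, while the arm keeps its last pose, push and grip.
It also fails if it takes over 58 s, if anything falls off the work surface, if the arm or the gripper's body presses on something with over 40 N, if the wrist force passes 120 N, or if a joint passes its speed limit or range.

ROBOT

A 6-joint arm with a two-finger parallel gripper is mounted at the origin on the work surface. World frame = base frame: x ahead of the robot, y to its left, z up, the work surface at z = 0. Lengths are in mm, angles in degrees, forces in N, time in s.
With the tool pointing down it reaches from about 375 to 825 mm from the base axis. Payload 5.5 kg.
Tool frame: the origin (TCP) lies at the very end of the fingers, on their centre line; the grasp point (between the pads) lies 19 mm behind it; z points along the fingers, y is the line along which they close (so a half turn about z gives the same grasp; the last joint's range is limited). The gripper opens to 85 mm and grips with 20 to 120 N. Pads are 22 mm wide; open, the fingers measure 114 mm over their backs; the gripper's body (76 mm by 85 mm) begins 54 mm behind the grasp point. The pads swing forward as they close: fully open they stand 13 mm farther back than shut.
Start: joints at [76.719, 17.962, -2.699, 69.339, 0, 90], TCP at [137.835, 583.949, 200.899] pointing down, gripper open.
Joint ranges: [-152.73, 152.73], [-39.44, 99.34], [-58.76, 71.6], [-118.89, 123.64], [-81.53, 83.1], [-180, 180]. Speed limits (degrees/s): [136.94, 136.94, 172.46, 180, 180, 180].

INTERFACE

Orientations are given as [roll, pitch, yaw] about the fixed x, y, z axes, in that order (R = Rz(yaw) Ry(pitch) Rx(roll)).
In Python, from plant import bot gives the robot as it stands.
- The arm moves only by the shell command python3 -m handwheel 'ROWS'. ROWS is JSON, a list that holds one entry, the list of rows, each a list of 7 numbers: the turn, a rotation vector about the world's x, y, z in degrees, then the shift along the world's x, y, z in mm, then the closure, from 0 (fully open) to 1 (shut). In form: [[[ax, ay, az, x, y, z, grip], ...]]. A call has 1 to 12 rows; each row is the pose to reach, as a shift and turn from the pose commanded when the call began; what a row does not reach only later rows make up. A row lasts 1/10 s, in which the tool goes at most 50 mm and 8.59 degrees, less where a joint would pass 70% of its speed; a pose out of reach is approached as far as the arm can. A call with a gripper value outside its range is refused whole. The fingers move at their own pace and stop on an object; the grip force is fixed at half the most. Time passes only in rows, so rows that repeat a pose let the fingers close. It gives the time, the measured TCP pose, the force, the opening and the grip force at its end, in the units of the state.
- bot.sense(): the state, without advancing time (a new reading comes with each control period).
- bot.read_camera(name): name is "scene" or "top" or "wrist"; returns a dict with "pixels" (480x640x3 uint8, red, green, blue), "range_z" (480x640 float32, mm along the optical axis (not along the pixel's ray), 0 where there is no reading), "fx", "fy", "cx", "cy" (pixels), "D" ([k1, k2, p1, p2, k3] as OpenCV has them; the pictures are not rectified), "R" (3x3) and "t" (3): a world point X has camera coordinates R X + t. Camera axes: x right, y down, z forward; pixel columns grow to the right and rows downward; lengths in mm; the calibration is good to about 2 mm. A picture is of the moment at which its call begins.
- bot.job_done(): hands the job in; it is judged then, once.
Trained networks look in the newest picture that a camera, given by its name, has taken for a name from the list of things; names that differ only in an ending like _2 or _b are one class to them, and where a whole thing is asked for, a point or a joint stands for the part that bears it (a point fixed in the world has none). Each returns a list of dicts, best first, with "score" (0 to 1); they miss things now and then, are a little off and sometimes report something else, mostly with a low value. They report only what shows in the picture. A call takes as long as a camera call. They do not tell look-alikes from the thing itself.
- bot.masks_of(camera, name): "mask" (480x640 bool, what is visible of it) and "centre" ([row, column] in pixels, amid what is visible of it).
The state is a dict: "time_s": time; "joint_pos": joint angles; "joint_vel": joint speeds; "joint_torque": joint torques, N m; "position": TCP position; "tcp_rot": TCP orientation; "force": force on the tool from outside, world axes, zero at the start; "ft_torque": the same for the moment, N m; "width": finger opening in mm; "grip_force": force on a finger pad.
Only numpy, scipy, OpenCV 4.12 (cv2) and the standard library are available. Lean on these libraries where they do the work, as an engineer would, in place of code of your own. Each camera call takes 0.05 s, during which the arm holds its last target. There are 200 camera calls.

## Working session

There is one attempt and no reset: what is moved stays moved. The work goes in short steps, Python scripts to look and compute and a shell command to move; the robot and the scene stay as the last step left them, time stands still between calls to the robot, and variables do not carry over. Pictures are saved under pics/ and viewed, at most 10 in all, crops included, and the job is handed in when it is done.

```bash
ls; mkdir -p pics
cat > h.py <<'E'
import numpy as np, cv2
from plant import bot
def cloud(c, mask=None):
    z=c["range_z"]; v,u=np.nonzero((z>0) if mask is None else (mask&(z>0)))
    K=np.array([[c["fx"],0,c["cx"]],[0,c["fy"],c["cy"]],[0,0,1.]])
    n=cv2.undistortPoints(np.stack([u,v],1).astype(float)[:,None],K,np.array(c["D"],float))[:,0]
    d=z[v,u].astype(float)
    P=np.c_[n*d[:,None],d]
    return (P-np.array(c["t"]))@np.array(c["R"]), np.c_[v,u]
E
python3 - <<'E'
from h import *
for n in ("top","scene"):
    c=bot.read_camera(n); cv2.imwrite(f"pics/{n}0.png",c["pixels"][...,::-1])
    print(n,np.round(c["R"],3).tolist(),np.round(c["t"]),c["fx"])
    for k in ["stage","divider","stand","section_mid","knob_top","slot","vial","bottle_red","bottle_white","bottle_blue","beaker","tasting_glass","jar"]:
        try: r=bot.masks_of(n,k)
        except Exception as e: print(k,e); continue
        for d in r[:3]:
            if d["score"]<.2: continue
            P,_=cloud(c,d["mask"])
            if len(P): print(k,round(d["score"],2),np.round(d["centre"]),len(P),np.round(np.median(P,0)),np.round(np.percentile(P,2,0)),np.round(np.percentile(P,98,0)))
print(bot.sense())
E
```

```text
pics
top [[-0.018, -1.0, -0.008], [-0.99, 0.019, -0.138], [0.138, 0.005, -0.99]] [  26.  583. 1316.] 494.6763903777527
stage 0.63 [257. 317.] 8301 [541.  36.  12.] [ 459. -146.    4.] [626. 217. 129.]
divider 0.53 [327. 314.] 305 [360.  46. 188.] [343.  -1.  -3.] [368.  99. 194.]
divider 0.45 [267. 312.] 194 [507.  50. 147.] [474.  45.  25.] [550.  63. 154.]
divider 0.42 [323. 359.] 116 [360. -74.  92.] [338. -97.  -3.] [380. -54. 108.]
stand 0.81 [264. 446.] 1247 [ 517. -326.   11.] [ 460. -371.   -1.] [ 581. -294.   51.]
section_mid 0.66 [246. 335.] 774 [567. -12.  75.] [491. -41.  35.] [612.  14. 126.]
slot 0.6 [257. 317.] 8233 [541.  35.  12.] [ 459. -146.    4.] [626. 217. 129.]
vial 0.61 [256. 274.] 108 [538. 159.  66.] [527. 149.   7.] [550. 175.  72.]
bottle_red 0.92 [171. 328.] 560 [759.   5. 110.] [742. -24.  14.] [787.  32. 167.]
bottle_white 0.64 [165. 388.] 627 [ 773. -158.  109.] [ 755. -193.   -1.] [ 822. -134.  168.]
bottle_blue 0.61 [171. 264.] 715 [767. 178. 103.] [746. 151.  19.] [805. 214. 152.]
bottle_blue 0.29 [258. 274.] 82 [535. 160.  67.] [527. 150.  15.] [54
[... 2046 characters left out ...]
 -337.   63.]
{'time_s': 1.4, 'joint_pos': array([ 7.67194356e+01,  1.79613499e+01, -2.70000364e+00,  6.93390808e+01,
       -3.11009810e-04,  9.00013263e+01]), 'joint_vel': array([ 0.03667132,  0.04276183,  0.12533209, -0.11536954, -0.00671246,
        0.01411765]), 'joint_torque': array([ 8.68147217e-04, -5.39459753e+01,  3.40043914e+01,  1.82789641e-03,
        1.84452388e-04,  2.84162880e-06]), 'position': array([137.83029622, 583.93935448, 200.89815711]), 'tcp_rot': array([-1.79999566e+02,  3.11019864e-04,  1.66718109e+02]), 'force': array([-0.48724541, -0.15410601, -0.00340448]), 'ft_torque': array([ 0.04080736,  0.00700353, -0.04224722]), 'grip_force': 0.0, 'width': 85.36064806522278}
```

View pics/scene0.png

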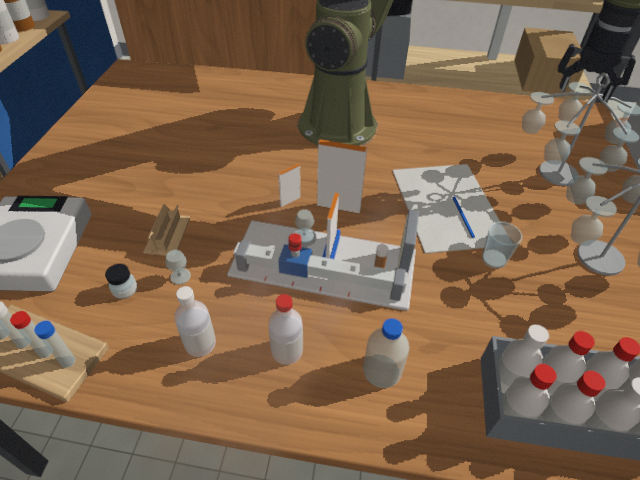

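View pics/top0.png

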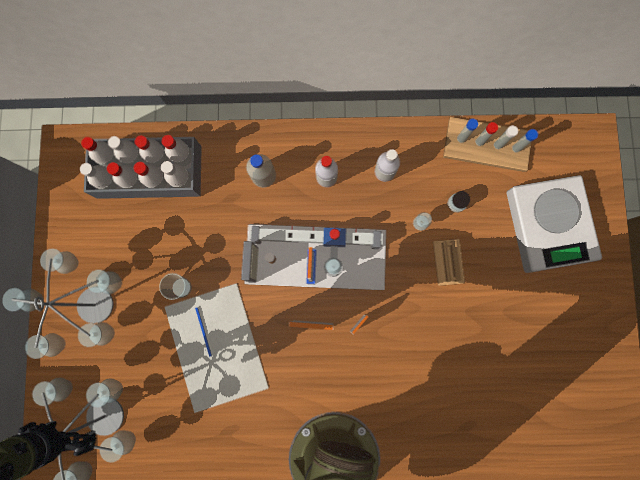

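```bash
cat > m1.py <<'E'
from h import *
def line(Q):
    m=Q[:,:2].mean(0); 
    for _ in range(3):
        d=np.linalg.svd(Q[:,:2]-m,full_matrices=False)[2][0]
        r=(Q[:,:2]-m)@[-d[1],d[0]]; 
    return m,np.degrees(np.arctan2(d[1],d[0]))%180
for n in ("top","scene"):
    c=bot.read_camera(n); P,vu=cloud(c); np.savez(f"c_{n}.npz",P=P,vu=vu,rgb=c["pixels"])
    x,y,z=P.T; col=c["pixels"][vu[:,0],vu[:,1]].astype(int); r,g,b=col.T
    box=lambda a:(x>a[0])&(x<a[1])&(y>a[2])&(y<a[3])&(z>a[4])&(z<a[5])
    def rep(k,s):
        Q=P[s]
        if len(Q)<8: print(n,k,len(Q));return
        m,a=line(Q); print(n,k,len(Q),"mean",Q.mean(0).round(1),"ang",a.round(2),"lo",np.percentile(Q,3,0).round(1),"hi",np.percentile(Q,97,0).round(1))
    rep("tubetop",box((570,640,-150,230,57,67)))
    rep("tubetop-",box((570,640,-150,-60,57,67)))
    rep("tubetop+",box((570,640,40,190,57,67)))
    rep("base",box((440,640,-160,240,6,14))&(r>120))
    red=(r>1.6*g)&(r>1.6*b)
    rep("knobred",box((560,640,-60,40,95,135))&red)
    rep("knobtop",box((560,640,-60,40,121,130)))
    rep("divtop",box((440,600,20,90,146,156)))
    rep("lips",box((440,610,-390,-270,44,54)))
    rep("lipA",box((440,610,-328,-270,44,54)))
    rep("lipB",box((440,610,-390,-328,44,54)))
    rep("standbase",box((440,610,-390,-270,4,54)))
    rep("slotblue",box((440,600,20,90,20,40))&(b>1.5*r))
    rep("lightbox",box((440,620,180,260,124,136)))
cv2.imwrite("pics/crop1.png",cv2.resize(c["pixels"][170:310,130:420,::-1],None,fx=2.7,fy=2.7,interpolation=cv2.INTER_CUBIC))
E
python3 m1.py
```

```text
top tubetop 1156 mean [594.4  50.   61.9] ang 86.75 lo [ 573.4 -135.2   57.6] hi [615.1 208.8  66.2]
top tubetop- 318 mean [ 585.7 -104.    62.1] ang 90.21 lo [ 571.  -140.7   58. ] hi [601.7 -61.4  66.3]
top tubetop+ 548 mean [598.3 117.2  61.5] ang 86.51 lo [582.3  48.1  57.5] hi [614.3 185.   65.8]
top base 4200 mean [523.9  27.7   9.8] ang 85.56 lo [ 459.3 -143.3    6.3] hi [625.2 197.3  13.4]
top knobred 84 mean [588.9 -12.9 122.2] ang 156.06 lo [577.9 -24.6 105.3] hi [601.2  -1.5 128.5]
top knobtop 65 mean [589.6 -13.9 124.4] ang 82.82 lo [578.  -24.7 121.3] hi [601.2  -3.7 128.7]
top divtop 97 mean [513.6  51.2 150.5] ang 176.25 lo [476.6  47.1 146.7] hi [550.3  55.7 154.8]
top lips 190 mean [ 519.8 -331.    48. ] ang 2.85 lo [ 470.5 -350.4   44.3] hi [ 573.7 -310.6   52.4]
top lipA 88 mean [ 517.8 -314.6   48.3] ang 3.84 lo [ 469.9 -320.5   44.7] hi [ 569.8 -309.4   52.6]
top lipB 102 mean [ 521.5 -345.1   47.8] ang 3.77 lo [ 470.6 -350.8   44.2] hi [ 573.9 -338.5   52.1]
top standbase 1235 mean [ 521.2 -327.1   20.7] ang 3.16 lo [ 461.5 -369.6    4.3] hi [ 586.2 -290.8   50.
[... 856 characters left out ...]
[518.6  52.6 149.8] ang 176.58 lo [479.1  47.4 147.2] hi [555.3  57.9 152.2]
scene lips 207 mean [ 526.8 -333.4   47.1] ang 5.08 lo [ 473.5 -352.5   44.4] hi [ 577.3 -311.4   49.9]
scene lipA 88 mean [ 526.9 -315.1   47.3] ang 3.76 lo [ 471.7 -319.9   44.7] hi [ 575.8 -310.8   49.9]
scene lipB 119 mean [ 526.7 -347.    46.9] ang 3.8 lo [ 476.3 -352.6   44.3] hi [ 577.5 -342.    49.8]
scene standbase 1400 mean [ 533.3 -326.4   23.1] ang 175.86 lo [ 471.1 -357.5    4.9] hi [ 584.9 -297.1   48.6]
scene slotblue 135 mean [518.8  58.4  33.5] ang 170.94 lo [474.8  40.7  24.7] hi [553.5  65.6  37.3]
scene lightbox 362 mean [531.  213.2 129. ] ang 176.66 lo [481.9 203.  125.8] hi [574.8 223.8 131.4]
```

View pics/crop1.png

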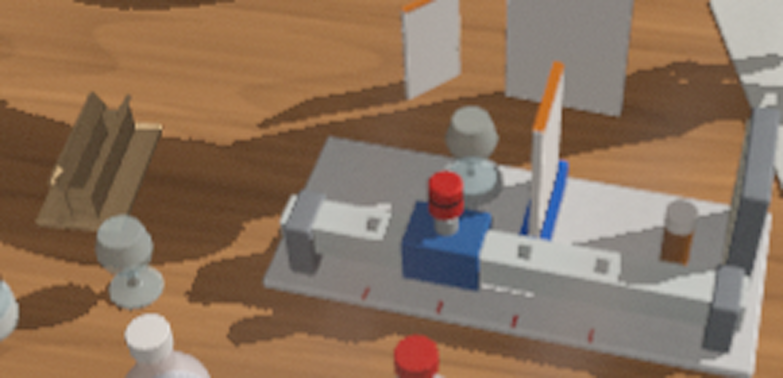

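Candidates in the scene picture: the plate in the blue slot (333,220), the large plate (342,178, 190 mm tall), and the small one (290,187, about 105 mm tall). I choose the one in the slot: it is 80 mm wide with its top at 150 mm, and the crop shows it with its orange edge in the blue slot. Moving above it now.

```bash
python3 -m handwheel '[[[0,0,9.8,378,-532,39,0],[0,0,9.8,378,-532,39,0],[0,0,9.8,378,-532,39,0],[0,0,9.8,378,-532,39,0],[0,0,9.8,378,-532,39,0],[0,0,9.8,378,-532,39,0],[0,0,9.8,378,-532,39,0],[0,0,9.8,378,-532,39,0],[0,0,9.8,378,-532,39,0],[0,0,9.8,378,-532,39,0],[0,0,9.8,378,-532,39,0],[0,0,9.8,378,-532,39,0]]]'
python3 -c "
from plant import bot
s=bot.sense();print(s['position'],s['tcp_rot'])"
```

```text
time_s: 2.7
position: [485.7, 93.8, 237.1]
tcp_rot: [180.0, 0.0, 176.5]
force: [-0.0, 0.9, 1.3]
width: 85.1
grip_force: 0.0
[485.70613223  93.80253201 237.13905084] [1.79976595e+02 4.67279199e-02 1.76507858e+02]
```

```bash
python3 -m handwheel '[[[0,0,0,30,-42,3,0],[0,0,0,30,-42,3,0],[0,0,0,30,-42,3,0],[0,0,0,30,-42,3,0]]]'
cat > w.py <<'E'
from h import *
import sys
c=bot.read_camera("wrist"); cv2.imwrite(f"pics/{sys.argv[1]}.png",c["pixels"][...,::-1])
P,vu=cloud(c); np.savez(f"c_{sys.argv[1]}.npz",P=P,vu=vu,rgb=c["pixels"])
s=bot.sense();print(s['position'].round(2),s['tcp_rot'].round(2),s['time_s'])
R=np.array(c["R"]);print("cam at",(-R.T@np.array(c["t"])).round(1), "axis",R[2].round(3))
E
python3 w.py w1
python3 - <<'E'
import numpy as np
d=np.load("c_w1.npz");P=d["P"];vu=d["vu"];r,g,b=d["rgb"][vu[:,0],vu[:,1]].astype(int).T
x,y,z=P.T
def rep(k,s):
    Q=P[s]
    if len(Q)<8: print(k,len(Q));return
    q=Q[:,:2]-Q[:,:2].mean(0);dd=np.linalg.svd(q,full_matrices=False)[2][0]
    print(k,len(Q),Q.mean(0).round(1),"ang",round(np.degrees(np.arctan2(dd[1],dd[0]))%180,2),np.percentile(Q,2,0).round(1),np.percentile(Q,98,0).round(1))
box=lambda a:(x>a[0])&(x<a[1])&(y>a[2])&(y<a[3])&(z>a[4])&(z<a[5])
rep("divtop",box((440,600,20,90,145,156)))
rep("orange",box((440,600,20,90,120,160))&(r>1.5*g)&(r>1.8*b))
rep("knobtop",box((560,640,-60,40,120,130)))
rep("tube",box((570,640,30,190,58,66)))
E
```

```text
time_s: 3.1
position: [514.1, 54.3, 239.5]
tcp_rot: [180.0, -0.0, 176.5]
force: [-0.0, -0.2, 0.2]
width: 85.2
grip_force: 0.0
[513.98  54.67 239.61] [ 1.7999e+02 -3.0000e-02  1.7659e+02] 3.15
cam at [430.4  58.7 413.7] axis [ 0.32  -0.019 -0.947]
divtop 1126 [511.   52.8 151.6] ang 176.6 [474.2  47.5 150.1] [550.4  58.  152.9]
orange 982 [511.4  52.5 151.7] ang 176.77 [475.7  47.7 150.3] [550.2  57.2 153. ]
knobtop 623 [588.4 -11.5 124.7] ang 155.65 [577.4 -23.4 121. ] [ 6.006e+02 -2.000e-01  1.265e+02]
tube 3918 [596.8 113.3  62.9] ang 86.93 [580.1  33.   59. ] [613.8 186.9  64.6]
```

View pics/w1.png

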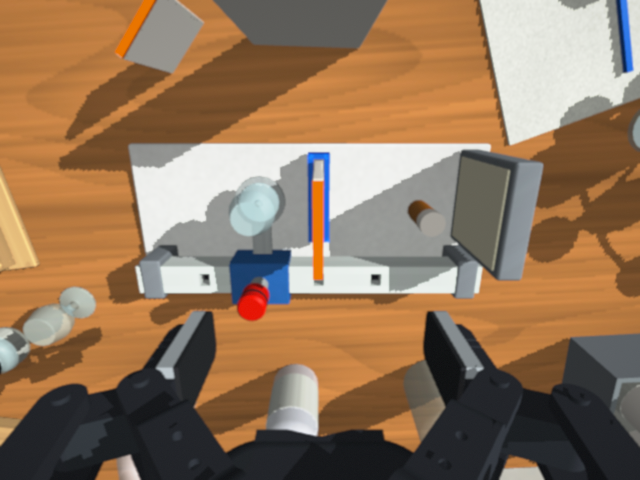

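```bash
python3 -m handwheel '[[[0,0,0,0,-2.2,0,0.6],[0,0,0,0,-2.2,-30,0.6],[0,0,0,0,-2.2,-60,0.6],[0,0,0,0,-2.2,-60,0.6],[0,0,0,0,-2.2,-90,0.6],[0,0,0,0,-2.2,-115,0.6],[0,0,0,0,-2.2,-127,0.6],[0,0,0,0,-2.2,-127,0.6],[0,0,0,0,-2.2,-127,1],[0,0,0,0,-2.2,-127,1],[0,0,0,0,-2.2,-127,1],[0,0,0,0,-2.2,-127,1]]]'
```

```text
time_s: 4.35
position: [516.0, 51.7, 114.5]
tcp_rot: [180.0, 0.2, 176.5]
force: [-1.1, 0.6, 7.0]
width: 5.4
grip_force: 59.2
```

```bash
python3 -m handwheel '[[[0,0,0,0,0,0,1],[0,0,0,0,0,10,1],[0,0,0,0,0,30,1],[0,0,0,0,0,60,1],[0,0,0,0,0,90,1],[0,0,0,0,0,120,1],[0,0,0,0,0,135,1],[0,0,0,0,0,135,1],[0,0,0,0,0,135,1]]]'
python3 w.py w2
python3 - <<'E'
from h import *
for n in ("scene","top"):
    c=bot.read_camera(n);cv2.imwrite(f"pics/{n}2.png",c["pixels"][...,::-1]);P,vu=cloud(c)
    r,g,b=c["pixels"][vu[:,0],vu[:,1]].astype(int).T
    x,y,z=P.T
    s=(x>420)&(x<620)&(y>30)&(y<90)&(z>135)&(z<292)
    Q=P[s]; print(n,len(Q),np.percentile(Q,2,0).round(1),np.percentile(Q,98,0).round(1))
    s&=(r>1.5*g)&(r>1.8*b); Q=P[s]; print(n,'orange',len(Q),np.percentile(Q,2,0).round(1),np.percentile(Q,98,0).round(1))
cv2.imwrite("pics/s2c.png",cv2.resize(cv2.imread("pics/scene2.png")[100:300,230:430],None,fx=3,fy=3))
E
```

```text
time_s: 5.25
position: [514.7, 51.5, 247.7]
tcp_rot: [180.0, 0.0, 176.5]
force: [-1.1, -0.3, -1.8]
width: 5.8
grip_force: 58.9
[514.15  51.42 246.87] [-1.7999e+02 -7.0000e-02  1.7652e+02] 5.3
cam at [430.8  55.9 421.8] axis [ 0.321 -0.02  -0.947]
scene 703 [479.7  40.9 146.7] [555.2  60.3 290.1]
scene orange 63 [494.2  45.1 280.9] [549.5  52.5 290.4]Traceback (most recent call last):
  File "<stdin>", line 7, in <module>
    return _quantile_unchecked(
        a, q, axis, out, overwrite_input, method, keepdims, weights)
    return _ureduce(a,
                    func=_quantile_ureduce_func,
    ...<5 lines>...
                    overwrite_input=overwrite_input,
                    method=method)
    r = func(a, **kwargs)
    result = _quantile(arr,
                       quantiles=q,
    ...<2 lines>...
                       out=out,
                       weights=wgt)
    slices_having_nans = np.isnan(arr[-1, ...])
                                  ~~~^^^^^^^^^
IndexError: index -1 is out of bounds for axis 0 with size 0
```

View pics/w2.png

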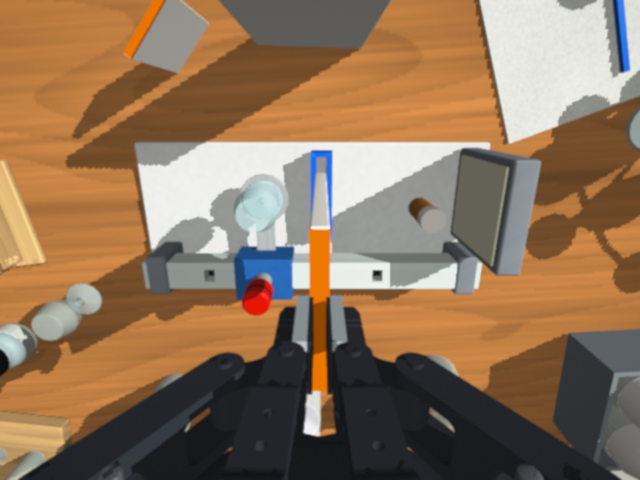

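```bash
python3 -m handwheel '[[[0,0,0,2,-48,0,1],[0,0,2,4,-96,0,1],[0,0,4,6,-144,0,1],[0,0,6,8,-192,0,1],[0,0,7.3,9,-240,0,1],[0,0,7.3,9,-288,0,1],[0,0,7.3,9,-336,0,1],[0,0,7.3,9,-383,0,1],[0,0,7.3,9,-383,0,1],[0,0,7.3,9,-383,0,1],[0,0,7.3,9,-383,0,1],[0,0,7.3,9,-383,0,1]]]'
cat > st.py <<'E'
import numpy as np,sys
d=np.load(f"c_{sys.argv[1]}.npz");P=d["P"];vu=d["vu"];r,g,b=d["rgb"][vu[:,0],vu[:,1]].astype(int).T
x,y,z=P.T
def rep(k,s):
    Q=P[s]
    if len(Q)<8: print(k,len(Q));return
    q=Q[:,:2]-Q[:,:2].mean(0);dd=np.linalg.svd(q,full_matrices=False)[2][0]
    print(k,len(Q),Q.mean(0).round(1),"ang",round(np.degrees(np.arctan2(dd[1],dd[0]))%180,2),np.percentile(Q,2,0).round(1),np.percentile(Q,98,0).round(1))
box=lambda a:(x>a[0])&(x<a[1])&(y>a[2])&(y<a[3])&(z>a[4])&(z<a[5])
rep("lipA",box((440,610,-328,-290,46,54)))
rep("lipB",box((440,610,-375,-334,46,54)))
for zz in (130,150,170,190,210,230,250): rep(zz,box((440,610,-375,-290,zz,zz+20)))
rep("orange",box((440,600,-375,-290,260,300))&(r>1.5*g)&(r>1.8*b))
E
python3 w.py w3; python3 st.py w3
python3 - <<'E'
from h import *
for n in ("scene","top"):
    c=bot.read_camera(n);cv2.imwrite(f"pics/{n}3.png",c["pixels"][...,::-1]);P,vu=cloud(c);np.savez(f"c_{n}3.npz",P=P,vu=vu,rgb=c["pixels"])
E
python3 st.py scene3; python3 st.py top3
```

```text
time_s: 6.6
position: [523.8, -330.0, 247.5]
tcp_rot: [180.0, -0.0, -176.1]
force: [0.1, -0.5, -1.0]
width: 5.2
grip_force: 59.0
[ 523.92 -330.11  247.74] [ 1.7999e+02 -1.0000e-02 -1.7608e+02] 6.65
cam at [ 440.1 -336.4  421.7] axis [ 0.321  0.022 -0.947]
lipA 665 [ 517.4 -315.7   48.9] ang 4.06 [ 467.2 -321.4   46.2] [ 572.9 -310.    51.2]
lipB 703 [ 520.5 -347.1   48.8] ang 3.95 [ 469.8 -352.7   46.2] [ 575.1 -341.2   51.2]
130 10 [ 481.  -332.3  146.3] ang 93.04 [ 480.9 -335.   144.7] [ 481.3 -329.3  149.7]
150 52 [ 481.1 -332.8  160.2] ang 94.39 [ 480.8 -336.4  150.1] [ 481.9 -329.3  169.4]
170 60 [ 481.1 -332.6  180.4] ang 92.3 [ 480.9 -336.3  171.3] [ 481.6 -328.9  189.1]
190 79 [ 481.2 -333.   200.2] ang 94.72 [ 480.8 -336.7  191.1] [ 481.9 -329.3  209.3]
210 102 [ 481.3 -332.9  220.3] ang 93.35 [ 480.9 -336.8  210.8] [ 482.  -329.1  229.9]
230 138 [ 481.3 -333.2  240.6] ang 94.0 [ 480.9 -336.9  230.8] [ 482.  -329.4  249.8]
250 196 [ 481.3 -333.2  260.8] ang 93.3 [ 480.8 -337.   250.3] [ 482.  -329.4  269.7]
orange 2703 [ 515.3 -331.   284.8] ang 3.86 [ 483.4 -336.2  283.4] [
[... 1035 characters left out ...]
5.2 -340.9   52.7]
130 18 [ 519.7 -326.   147. ] ang 3.7 [ 484.8 -328.6  143.1] [ 556.5 -323.4  149.7]
150 63 [ 515.3 -326.4  159. ] ang 4.55 [ 481.4 -329.4  151.6] [ 559.9 -322.6  169.6]
170 45 [ 504.5 -327.3  179.8] ang 3.91 [ 481.8 -329.6  171. ] [ 559.4 -323.8  188.7]
190 50 [ 508.1 -327.   200.5] ang 3.56 [ 482.6 -329.4  191.2] [ 558.8 -323.7  209.5]
210 53 [ 509.8 -327.1  220.8] ang 4.17 [ 481.5 -330.4  211.7] [ 559.  -322.9  229.3]
230 56 [ 512.7 -327.2  240.5] ang 4.22 [ 481.8 -333.4  230.7] [ 559.1 -323.2  248.8]
250 59 [ 516.1 -326.7  260.1] ang 3.83 [ 483.7 -329.2  250.7] [ 559.8 -323.5  269.8]
orange 72 [ 514.  -330.8  283.4] ang 3.84 [ 484.1 -336.3  280.1] [ 560.  -325.1  287.7]
```

View pics/w3.png

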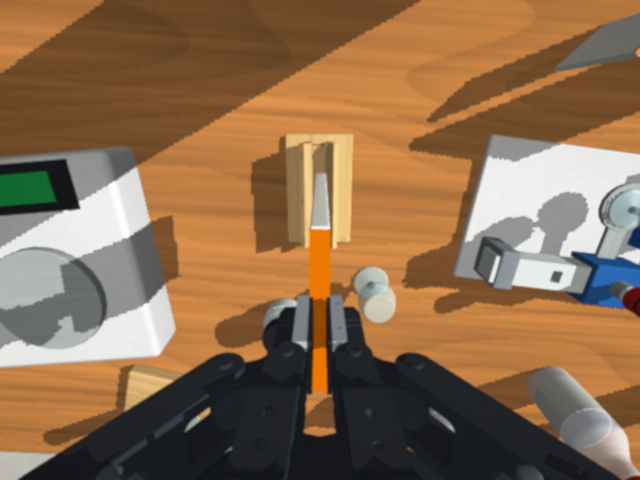

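```bash
python3 -m handwheel '[[[0,0,0,0.5,0,-30,1],[0,0,0,0.5,0,-60,1],[0,0,0,0.5,0,-85,1],[0,0,0,0.5,0,-95,1],[0,0,0,0.5,0,-105,1],[0,0,0,0.5,0,-115,1],[0,0,0,0.5,0,-125,1],[0,0,0,0.5,0,-130,1],[0,0,0,0.5,0,-130,1],[0,0,0,0.5,0,-130,1]]]'; python3 -m handwheel '[[[0,0,0,0,0,-3,1],[0,0,0,0,0,-5,1],[0,0,0,0,0,-7,1],[0,0,0,0,0,-7,1],[0,0,0,0,0,-7,1]]]'
```

```text
time_s: 7.75
position: [524.4, -331.6, 118.0]
tcp_rot: [-180.0, 0.0, -176.2]
force: [0.2, -0.0, -2.1]
width: 5.4
grip_force: 59.0
time_s: 8.25
position: [524.9, -332.5, 112.6]
tcp_rot: [-179.9, 0.1, -176.2]
force: [-2.8, 0.4, 7.5]
width: 5.4
grip_force: 60.2
```

```bash
python3 -m handwheel '[[[0,0,0,0,0,1,0.4],[0,0,0,0,0,1,0.4],[0,0,0,0,0,1,0.4],[0,0,0,0,0,1,0.4],[0,0,0,0,0,1,0.4],[0,0,0,0,0,20,0.4],[0,0,0,0,0,60,0.4],[0,0,0,0,0,100,0.4],[0,0,0,0,0,110,0.4],[0,0,0,0,0,110,0.4]]]'
python3 - <<'E'
from h import *
for n in ("scene","top"):
    c=bot.read_camera(n);cv2.imwrite(f"pics/{n}4.png",c["pixels"][...,::-1]);P,vu=cloud(c)
    x,y,z=P.T
    for a,b in((60,80),(100,120),(140,147),(147,160)):
        s=(x>440)&(x<610)&(y>-375)&(y<-290)&(z>a)&(z<b);Q=P[s]
        if len(Q): print(n,a,len(Q),Q.mean(0).round(1),np.percentile(Q,2,0).round(1),np.percentile(Q,98,0).round(1))
E
python3 w.py w4
```

```text
time_s: 9.25
position: [525.5, -332.3, 222.8]
tcp_rot: [-179.9, 0.2, -176.2]
force: [-0.3, 0.6, -0.4]
width: 51.1
grip_force: 0.0
scene 60 135 [ 531.2 -328.9   70.4] [ 487.6 -332.9   60.4] [ 565.9 -325.5   79.3]
scene 100 152 [ 531.1 -328.9  109.9] [ 486.7 -332.6  100.6] [ 565.3 -325.8  119.4]
scene 140 72 [ 529.2 -329.8  144.1] [ 488.2 -336.4  140.4] [ 565.1 -326.2  146.9]
scene 147 91 [ 526.  -332.2  148.3] [ 488.6 -338.4  147. ] [ 563.5 -325.2  150.3]
top 60 60 [ 521.7 -327.7   69.7] [ 482.3 -330.1   60.3] [ 558.8 -324.7   79.7]
top 100 51 [ 511.  -328.4  109.2] [ 482.  -332.6  100.5] [ 553.7 -324.9  119.8]
top 140 29 [ 508.  -331.   144.5] [ 483.7 -336.2  140.7] [ 560.6 -327.3  146.7]
top 147 46 [ 503.2 -332.6  149.3] [ 482.  -337.3  147.1] [ 528.4 -328.   152.3]
[ 523.44 -330.98  218.85] [ 1.7991e+02 -1.2000e-01 -1.7618e+02] 9.4
cam at [ 440.2 -337.4  393.7] axis [ 0.32   0.022 -0.947]
```

View pics/w4.png

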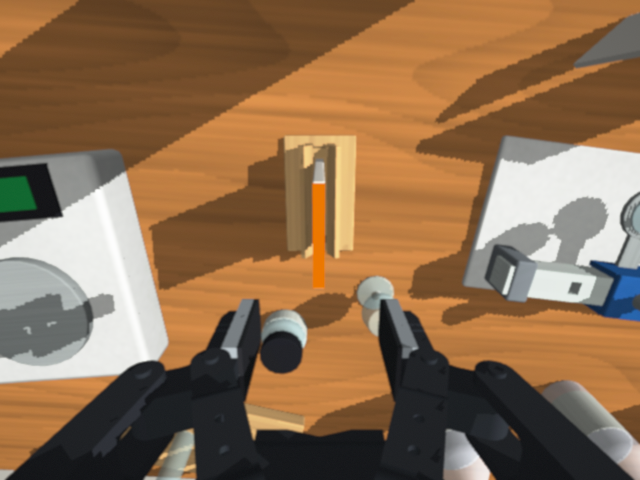

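```bash
python3 -m handwheel '[[[0,0,-2,10,48,0,0.4],[0,0,-4,20,96,0,0.4],[0,0,-6,30,144,0,0.4],[0,0,-7.3,40,192,0,0.4],[0,0,-7.3,50,240,0,0.4],[0,0,-7.3,60,288,0,0.4],[0,0,-7.3,66,318,0,0.4],[0,0,-7.3,66,318,0,0.4],[0,0,-7.3,66,318,0,0.4],[0,0,-7.3,66,318,0,0.4]]]'
python3 w.py w5
cat > k.py <<'E'
import numpy as np,sys
d=np.load(f"c_{sys.argv[1]}.npz");P=d["P"];vu=d["vu"];r,g,b=d["rgb"][vu[:,0],vu[:,1]].astype(int).T
x,y,z=P.T
s=(x>550)&(x<640)&(y>-60)&(y<40)&(z>119)&(z<130)&(r>1.6*g)&(r>1.6*b);Q=P[s]
print(len(Q),Q.mean(0).round(1),Q.min(0).round(1),Q.max(0).round(1))
E
python3 k.py w5
```

```text
time_s: 10.4
position: [589.5, -14.3, 219.6]
tcp_rot: [-180.0, -0.1, 176.5]
force: [-0.7, -0.4, -0.1]
width: 51.2
grip_force: 0.0
[589.62 -14.62 219.89] [-1.7998e+02 -8.0000e-02  1.7644e+02] 10.45
cam at [506.   -9.7 393.8] axis [ 0.319 -0.02  -0.947]
866 [589.  -12.3 124.7] [576.8 -24.8 119.1] [6.030e+02 2.000e-01 1.276e+02]
```

```bash
python3 -m handwheel '[[[0,0,0,0.5,2,-30,0.4],[0,0,0,0.5,2,-60,0.4],[0,0,0,0.5,2,-90,0.4],[0,0,0,0.5,2,-110,0.4],[0,0,0,0.5,2,-122,0.4],[0,0,0,0.5,2,-128,0.4],[0,0,0,0.5,2,-128,0.4],[0,0,0,0.5,2,-128,0.4],[0,0,0,0.5,2,-128,1],[0,0,0,0.5,2,-128,1],[0,0,0,0.5,2,-128,1],[0,0,0,0.5,2,-128,1]]]'
```

```text
time_s: 11.65
position: [591.0, -11.4, 93.1]
tcp_rot: [180.0, 0.0, 176.5]
force: [1.1, 0.1, 0.4]
width: 0.0
grip_force: 0.3
```

```bash
python3 w.py w6
python3 - <<'E'
from h import *
c=bot.read_camera("scene");im=c["pixels"][...,::-1]
w=cv2.imread("pics/w6.png")[200:440,160:480]
cv2.imwrite("pics/both6.png",np.hstack([cv2.resize(im[180:300,240:400],(400,300)),cv2.resize(w,(400,300))]))
E
```

```text
[590.98 -11.43  92.99] [1.8000e+02 3.0000e-02 1.7653e+02] 11.7
cam at [507.1  -7.  267.1] axis [ 0.322 -0.02  -0.947]
```

View pics/both6.png

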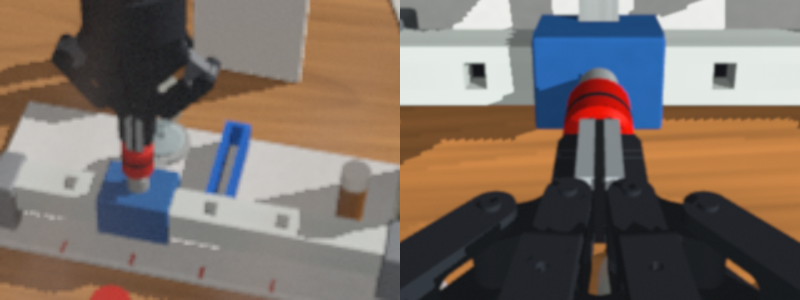

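```bash
python3 - <<'E'
import numpy as np
d=np.load("c_w6.npz");P=d["P"];vu=d["vu"];c=d["rgb"][vu[:,0],vu[:,1]].astype(int);r,g,b=c.T
x,y,z=P.T
red=(r>1.6*g)&(r>1.6*b)&(abs(x-590)<50)&(abs(y+10)<50)&(z>60)
print("red",red.sum(),P[red].min(0).round(1),P[red].max(0).round(1))
for row in range(250,350,6):
    i=np.flatnonzero((vu[:,0]==row)&(np.abs(vu[:,1]-400)<1))
    print(row,*[ (vu[j,1],P[j].round(0).tolist(),c[j].tolist()) for j in i[:1]])
E
python3 - <<'E'
import sys;sys.path.insert(0,'.')
from h import *
for n in("scene","top"):
    c=bot.read_camera(n);P,vu=cloud(c);x,y,z=P.T;r,g,b=c["pixels"][vu[:,0],vu[:,1]].astype(int).T
    red=(r>1.6*g)&(r>1.6*b)&(abs(x-590)<40)&(abs(y+10)<40)&(z>80)
    print(n,red.sum(),P[red].min(0).round(1) if red.any() else '',P[red].max(0).round(1) if red.any() else '')
    if n=="scene":
        s=(abs(x-590)<40)&(abs(y+10)<30)&(z>76)&(z<200)
        for a in range(76,180,8):
            Q=P[s&(z>=a)&(z<a+8)]
            if len(Q):print(a,len(Q),Q.min(0).round(),Q.max(0).round())
print(bot.sense()["position"])
E
```

```text
red 1687 [576.2 -30.7  73.8] [613.7   3.1 137.6]
250 (np.int64(400), [586.0, 36.0, 63.0], [227, 234, 229])
256 (np.int64(400), [590.0, 37.0, 62.0], [228, 235, 230])
262 (np.int64(400), [593.0, 36.0, 64.0], [228, 234, 230])
268 (np.int64(400), [598.0, 37.0, 63.0], [228, 234, 230])
274 (np.int64(400), [602.0, 37.0, 63.0], [227, 233, 229])
280 (np.int64(400), [606.0, 37.0, 63.0], [227, 234, 230])
286 (np.int64(400), [641.0, 50.0, 1.0], [110, 73, 38])
292 (np.int64(400), [646.0, 50.0, 2.0], [117, 78, 43])
298 (np.int64(400), [652.0, 50.0, 1.0], [190, 125, 65])
304 (np.int64(400), [657.0, 50.0, 1.0], [188, 124, 66])
310 (np.int64(400), [662.0, 50.0, 2.0], [174, 114, 62])
316 (np.int64(400), [669.0, 50.0, 0.0], [199, 129, 70])
322 (np.int64(400), [674.0, 50.0, 1.0], [210, 138, 73])
328 (np.int64(400), [680.0, 50.0, 1.0], [193, 126, 69])
334 (np.int64(400), [687.0, 51.0, -1.0], [197, 129, 68])
340 (np.int64(400), [692.0, 50.0, 1.0], [184, 122, 65])
346 (np.int64(400), [698.0, 51.0, 0.0], [194, 127, 66])
scene 138 [591.8 -24.   94.6] [607.6  -0.  134.3]
76 31 [577. -36.  76.] [615.  16.  84.]
84 17 [593. -20.  84.] [604.  -4.  89.]
92 21 [594. -23.  94.] [606.   0. 100.]
100 36 [592. -23. 101.] [608.   1. 108.]
108 32 [593. -23. 108.] [607.   1. 116.]
116 60 [587. -24. 116.] [607.   1. 124.]
124 22 [597. -25. 125.] [605.  -2. 132.]
132 38 [590. -25. 132.] [605.   2. 140.]
140 43 [588. -24. 140.] [605.   2. 148.]
148 45 [590. -26. 148.] [605.   2. 156.]
156 35 [590. -26. 156.] [605.   2. 164.]
164 73 [584. -38. 164.] [608.  19. 172.]
172 143 [583. -40. 172.] [609.  19. 180.]
top 0  
[590.99372519 -11.41727088  92.83009409]
```

Run:
```python
import numpy as np
for n,cols,rows in(("w6",(312,330),range(250,420,8)),("w3",(300,338),range(290,400,10)),("w5",(245,),range(290,380,10)),("w4",(245,),range(290,380,10))):
  d=np.load(f"c_{n}.npz");P=d["P"];vu=d["vu"];c=d["rgb"][vu[:,0],vu[:,1]].astype(int)
  for col in cols:
    for row in rows:
      i=np.flatnonzero((vu[:,0]==row)&(vu[:,1]==col))
      print(n,col,row,*[(P[j].round(0).tolist(),c[j].tolist()) for j in i])
```

```text
w6 312 250 ([579.0, -15.0, 75.0], [42, 104, 178])
w6 312 258 ([581.0, -15.0, 81.0], [88, 93, 91])
w6 312 266 ([578.0, -15.0, 99.0], [129, 16, 11])
w6 312 274 ([577.0, -15.0, 111.0], [73, 20, 21])
w6 312 282 ([577.0, -14.0, 119.0], [142, 17, 11])
w6 312 290 ([579.0, -14.0, 124.0], [225, 21, 8])
w6 312 298 ([579.0, -14.0, 131.0], [131, 138, 141])
w6 312 306 ([579.0, -14.0, 138.0], [131, 138, 140])
w6 312 314 ([579.0, -14.0, 144.0], [131, 138, 140])
w6 312 322 ([579.0, -14.0, 149.0], [130, 136, 139])
w6 312 330 ([579.0, -14.0, 154.0], [130, 137, 139])
w6 312 338 ([579.0, -14.0, 159.0], [130, 137, 139])
w6 312 346 ([581.0, -14.0, 162.0], [155, 163, 167])
w6 312 354 ([578.0, -14.0, 170.0], [34, 36, 41])
w6 312 362 ([578.0, -13.0, 174.0], [32, 36, 40])
w6 312 370 ([581.0, -14.0, 173.0], [27, 29, 33])
w6 312 378 ([585.0, -14.0, 172.0], [23, 26, 28])
w6 312 386 ([590.0, -14.0, 171.0], [22, 24, 28])
w6 312 394 ([592.0, -14.0, 172.0], [34, 38, 42])
w6 312 402 ([596.0, -15.0, 171.0], [40, 41, 44])
w6 312 410 ([597.0, -15.0, 173.0], [43, 33, 29])
w6 312 418 ([599.0, -15.0, 174.0], [56, 40, 29])

[... 2417 characters left out ...]
245 330 ([576.0, -40.0, 282.0], [31, 33, 35])
w5 245 340 ([577.0, -40.0, 286.0], [36, 37, 40])
w5 245 350 ([580.0, -40.0, 288.0], [37, 37, 40])
w5 245 360 ([583.0, -40.0, 289.0], [36, 37, 41])
w5 245 370 ([587.0, -40.0, 289.0], [36, 36, 40])
w4 245 290 ([642.0, -412.0, 2.0], [195, 129, 68])
w4 245 300 ([514.0, -363.0, 259.0], [121, 125, 128])
w4 245 310 ([513.0, -361.0, 268.0], [122, 128, 132])
w4 245 320 ([514.0, -360.0, 275.0], [108, 113, 117])
w4 245 330 ([513.0, -359.0, 282.0], [30, 32, 33])
w4 245 340 ([515.0, -358.0, 286.0], [38, 39, 43])
w4 245 350 ([518.0, -358.0, 287.0], [38, 39, 43])
w4 245 360 ([521.0, -358.0, 288.0], [39, 41, 44])
w4 245 370 ([524.0, -357.0, 289.0], [31, 33, 36])
```

The depth data show the real fingertips sit about 34 mm above the reported TCP: they closed just over the knob (tip z ≈ 127, knob top 124). I'll open and go down by that much.

```bash
python3 -m handwheel '[[[0,0,0,0,0,2,0.4],[0,0,0,0,0,2,0.4],[0,0,0,0,0,2,0.4],[0,0,0,0,0,2,0.4],[0,0,0,0,-1,-8,0.4],[0,0,0,0,-1,-18,0.4],[0,0,0,0,-1,-28,0.4],[0,0,0,0,-1,-33,0.4],[0,0,0,0,-1,-33,0.4],[0,0,0,0,-1,-33,0.4]]]'; python3 w.py w7
python3 - <<'E'
import numpy as np
d=np.load("c_w7.npz");P=d["P"];x,y,z=P.T
c=d["rgb"][d["vu"][:,0],d["vu"][:,1]].astype(int)
gray=(abs(c[:,0]-c[:,2])<18)&(abs(x-590)<30)&(abs(y+11)<60)&(z>70)&(z<140)&(c[:,0]>100)
for s in(-1,1):
    Q=P[gray&((y+11)*s>8)];print(len(Q),Q.min(0).round(),np.percentile(Q,5,0).round(),Q.max(0).round())
E
```

```text
time_s: 12.85
position: [590.7, -12.5, 59.5]
tcp_rot: [-180.0, -0.0, 176.5]
force: [-0.0, -0.8, -0.2]
width: 50.7
grip_force: 0.0
[590.99 -12.5   59.87] [1.8000e+02 2.0000e-02 1.7652e+02] 12.9
cam at [506.9  -8.  233.6] axis [ 0.321 -0.02  -0.947]
748 [576. -46.  98.] [576. -44. 101.] [581. -39. 138.]
727 [579.  -2.  74.] [580.  15.  99.] [614.  25. 134.]
```

```bash
python3 -m handwheel '[[[0,0,0,0,0,0,1],[0,0,0,0,0,0,1],[0,0,0,0,0,0,1],[0,0,0,0,0,0,1],[0,0,0,0,0,0,1]]]'
```

```text
time_s: 13.4
position: [591.1, -12.4, 59.9]
tcp_rot: [180.0, 0.0, 176.5]
force: [0.9, -0.3, 0.3]
width: 24.5
grip_force: 58.7
```

```bash
python3 -m handwheel '[[[0,0,0,0,0,4,1],[0,0,0,0,0,8,1],[0,0,0,0,0,12,1],[0,0,0,0,0,13,1],[0,0,0,0,0,13,1]]]'
```

```text
time_s: 13.9
position: [590.9, -12.5, 72.4]
tcp_rot: [180.0, 0.0, 176.5]
force: [5.2, -0.3, -10.1]
width: 24.1
grip_force: 59.2
```

```bash
python3 -m handwheel '[[[0,0,0,0.3,5,0,1],[0,0,0,0.6,10,0,1],[0,0,0,0.9,15,0,1],[0,0,0,1.2,20,0,1],[0,0,0,1.2,20,0,1]]]'; python3 -m handwheel '[[[0,0,0,0.3,5,0,1],[0,0,0,0.6,10,0,1],[0,0,0,0.9,15,0,1],[0,0,0,1.2,20,0,1],[0,0,0,1.5,25,0,1],[0,0,0,1.8,30,0,1],[0,0,0,2.1,35,0,1],[0,0,0,2.4,40,0,1],[0,0,0,2.4,40,0,1],[0,0,0,2.4,40,0,1]]]'
```

```text
time_s: 14.4
position: [592.1, 7.3, 72.2]
tcp_rot: [-179.9, 0.0, 176.5]
force: [5.7, -0.2, -9.0]
width: 24.2
grip_force: 59.4
time_s: 15.4
position: [594.5, 47.2, 72.2]
tcp_rot: [-180.0, 0.0, 176.5]
force: [4.7, 0.8, -9.4]
width: 24.5
grip_force: 59.5
```

```bash
python3 -m handwheel '[[[0,0,0,0,0.2,-4,1],[0,0,0,0,0.2,-8,1],[0,0,0,0,0.2,-12,1],[0,0,0,0,0.2,-12,1]]]'; python3 -m handwheel '[[[0,0,0,0,0,-3,1],[0,0,0,0,0,-5,1],[0,0,0,0,0,-5,1]]]'
```

```text
time_s: 15.8
position: [594.7, 47.3, 60.8]
tcp_rot: [-180.0, 0.0, 176.5]
force: [3.5, -1.7, -0.8]
width: 24.7
grip_force: 60.5
time_s: 16.1
position: [594.7, 47.6, 56.1]
tcp_rot: [-180.0, 0.1, 176.5]
force: [1.8, -3.3, 3.1]
width: 24.2
grip_force: 60.8
```

```bash
python3 -m handwheel '[[[0,0,0,0,0,-2,1],[0,0,0,0,0,-3,1],[0,0,0,0,0,-4,1],[0,0,0,0,0,-4,1],[0,0,0,0,0,-4,1]]]'
```

```text
time_s: 16.6
position: [595.1, 48.0, 54.3]
tcp_rot: [180.0, 0.1, 176.5]
force: [-4.2, -2.1, 20.5]
width: 24.3
grip_force: 62.6
```

```bash
python3 -m handwheel '[[[0,0,0,0,0,0,1],[0,0,0,0,0,0,1],[0,0,0,0,0,0,1],[0,0,0,0,0,0,1],[0,0,0,0,0,0,1]]]'
python3 - <<'E'
from h import *
c=bot.read_camera("scene");cv2.imwrite("pics/fin.png",c["pixels"][...,::-1]);P,vu=cloud(c)
x,y,z=P.T;r,g,b=c["pixels"][vu[:,0],vu[:,1]].astype(int).T
blue=(b>1.5*r)&(b>100)&(abs(x-595)<40)&(y>-60)&(y<110)&(z>70)&(z<78)
red=(r>1.6*g)&(r>1.6*b)&(abs(x-597)<30)&(abs(y-48)<30)&(z>80)
for q in(blue,red): print(q.sum(),np.percentile(P[q],3,0).round(1),np.percentile(P[q],97,0).round(1))
s=(x>440)&(x<610)&(y>-375)&(y<-290)&(z>140);print(P[s].mean(0).round(1),P[s][:,2].max())
E
```

```text
time_s: 17.1
position: [595.0, 48.0, 54.3]
tcp_rot: [180.0, 0.1, 176.5]
force: [-3.7, -2.6, 21.3]
width: 24.5
grip_force: 62.6
167 [581.6  21.9  71.1] [620.   76.1  75.4]
207 [588.6  34.6  92.6] [610.1  57.7 120.1]
[ 528.9 -331.5  146.4] 151.2509995983662
```

View pics/fin.png

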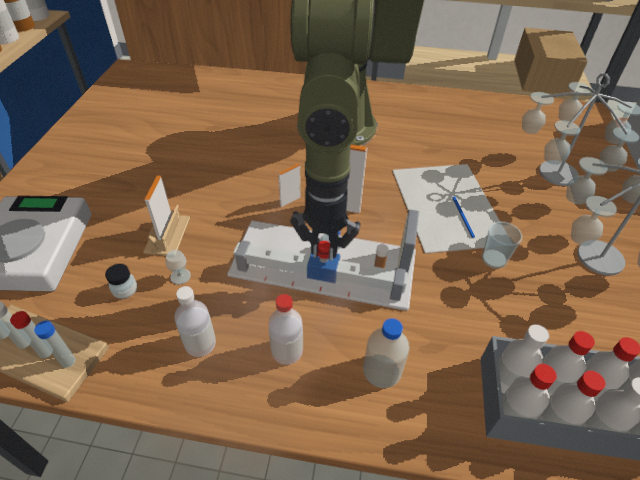

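The picture shows the divider upright in the stand (160,205) and the section at the next hole (323,262). The knob is gripped and pushed home, and every bystander is still standing. Handing in.

```bash
python3 -c "
from plant import bot
print(bot.job_done())"
```

```text
the job is handed in; nothing more can be done
None
```

The job is handed in, no verdict shown: the divider stands fully down in the wooden stand, and the blue section is locked one hole along, with the knob still gripped and held home at about 21 N.

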